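# Sort empty thread spools into the row of their size

## Task

Two empty wooden thread spools, a small one and a large one, have been left out on the bead table. Stand each of them upright on the floor of the tray that already holds a row of spools of its own size, in the free part of that row, and let go.

Things in the scene. Friction and masses are not known exactly. Their poses are not given: they have to be found in the camera images.
- spool_small: Small empty turned-wood spool, bare pale wood, 45 mm tall. Flanges 32 mm across, 9 mm thick; core 24 mm across. Loose, about 22 g, starts upright on the table. Origin: centre of its underside; z along its axis.
- spool_large: Large empty turned-wood spool, same wood and shape but 66 mm tall. Flanges 46 mm across, 13 mm thick; core 34 mm across. Loose, about 60 g, starts upright on the table. Origin: centre of its underside; z along its axis. Reels wound with blue or green thread are other things.
- row_small: Fixed plywood tray 232 x 82 mm, walls 6 mm thick, 18 mm high; inner floor 220 x 70 mm, 6 mm above the table. Origin: centre of underside; x along the row (away from the robot), y across. Three small spools (32 mm across, 45 mm tall) are fixed in it at x 10, 50, 90 mm. Free floor: x -110 to -6 mm, its middle x -55, y 0. The trays look alike but for their spools; left/right varies.
- row_large: Fixed plywood tray 232 x 82 mm, walls 6 mm thick, 18 mm high; inner floor 220 x 70 mm, 6 mm above the table. Origin: centre of underside; x along the row (away from the robot), y across. Two large spools (46 mm across, 66 mm tall) are fixed in it at x 29, 83 mm. Free floor: x -110 to 6 mm, its middle x -52, y 0. The trays look alike but for their spools; left/right varies.
There are look-alikes about, which are no part of the job. Leave any turquoise or yellow look-alike of the spool_large alone. What is shaped like the spool_small but yellow is not meant.

How it is judged:
At the end, for the whole second after the job is handed in: The small spool stands in the tray of small spools and the large spool in the tray of large spools: anywhere between that tray's walls, underside on the tray's floor (within 4 mm), upright within 10 degrees, at rest (x of spool_small in the frame of row_small between -0.11 and 0.11 m and y of spool_small in the frame of row_small between -0.035 and 0.035 m and z of spool_small in the frame of row_small between 0.002 and 0.01 m and angle between each of spool_small, spool_large's own z axis and vertical below 0.18 rad and linear speed of each of spool_small, spool_large below 0.02 m/s and x of spool_large in the frame of row_large between -0.11 and 0.11 m and y of spool_large in the frame of row_large between -0.035 and 0.035 m and z of spool_large in the frame of row_large between 0.002 and 0.01 m); the robot touches nothing.
It also fails if it takes over 64 s, if anything falls off the work surface, if the arm or the gripper's body presses on something with over 40 N, if the wrist force passes 120 N, or if a joint passes its speed limit or range.

## Robot

A 7-joint arm with a two-finger parallel gripper is mounted at the origin on the work surface. World frame = base frame: x ahead of the robot, y to its left, z up, the work surface at z = 0. Lengths are in m, angles in rad, forces in N, time in s.
With the tool pointing down it reaches from about 0.4 to 0.925 m from the base axis. Payload 4.1 kg.
Tool frame: the origin (TCP) lies midway between the tips of the shut fingers; the grasp point (between the pads) lies 19 mm behind it (ctrl.pinch_z is the distance from the TCP to the grasp point, in m); z points along the fingers, y is the line along which they close (so a half turn about z gives the same grasp; the last joint's range is limited). The gripper opens to 85 mm and grips with 20 to 120 N. Pads are 22 mm wide; open, the fingers measure 114 mm over their backs; the gripper's body (76 mm by 85 mm) begins 54 mm behind the grasp point. The pads swing forward as they close: fully open they stand 13 mm farther back than shut.
Start: joints at [1.109, 0.398, 0.045, 1.537, -0.019, 1.207, -0.051], TCP at [0.231, -0.608, 0.231] pointing down, gripper open.
Joint ranges: [-2.82, 2.82], [-0.49, 2.23], [-1.37, 1.46], [0, 2.46], [-1.36, 4.5], [0.23, 2], [-2.94, 2.94]. Speed limits (rad/s): [2.57, 2.57, 3.14, 3.14, 3.14, 3.14, 3.14].

## Interface

Orientations are given as a unit quaternion [x, y, z, w].
In Python, from workcell import readout, imaging, ctrl gives the robot as it stands.
- The arm moves only by the tool move_arm, never from a script. Its argument "rows" is a list of rows, each a list of 3 entries, a list of its own where there are three numbers: the shift along the tool's x, y, z each as a share of 0.03 m, from -1 to 1, then the turn, a rotation vector about the tool's x, y, z each as a share of 0.08 rad, from -1 to 1, then the opening, from 0 (shut) to 1 (fully open). A call has 1 to 5 rows; each row shifts and turns the commanded pose from where the row before left it, along the tool's axes as they then stand; what a row does not reach is not made up. A row lasts 1/8 s, in which the tool goes at most 62.5 mm and 10.7 degrees, less where a joint would pass 70% of its speed; a pose out of reach is approached as far as the arm can. A call with a number of a shift or a turn outside -1 to 1 is refused whole. A call with a gripper value outside its range is refused whole. The fingers move at their own pace and stop on an object; "force" is the grip in N (left out, the last holds). Time passes only in rows, so rows that do not move let the fingers close. It gives the time, the measured TCP pose, the force, the opening and the grip force at its end, in the units of the state.
- readout.read_state(): the state, without advancing time (a new reading comes with each control period).
- imaging.read_camera(name): name is "scene" or "top" or "wrist"; returns a dict with "img" (400x640x3 uint8, red, green, blue), "fx", "fy", "cx", "cy" (pixels), "k1" (the pictures are not rectified: a ray, as slopes to the right and down, at radius r is drawn at 1 + k1 r^2 times it, then the intrinsics apply), "T" (4x4, takes a point from camera to world coordinates). Camera axes: x right, y up, looking along -z (the intrinsics and any distortion apply to the point x, -y, -z); pixel columns grow to the right and rows downward; lengths in m; the calibration is good to about 2 mm. A picture is of the moment at which its call begins. There is no depth.
- ctrl.finish_job(): hands the job in; it is judged then, once.
The state is a dict: "clock": time; "joints": joint angles; "joint_vel": joint speeds; "joint_torque": joint torques, N m; "position": TCP position; "tcp_rot": TCP orientation; "contact_force": force on the tool from outside, world axes, zero at the start; "wrist_torque": the same for the moment, N m; "gripper_width": opening from 0.0 (shut) to 1.0 (fully open); "grasp_force": force on a finger pad.
Only numpy, scipy, OpenCV 4.12 (cv2) and the standard library are available. Lean on these libraries where they do the work, as an engineer would, in place of code of your own. Each camera call takes 0.05 s, during which the arm holds its last target. There are 200 camera calls.

## Working session

There is one attempt and no reset: what is moved stays moved. The work goes in short steps, Python scripts to look and compute and a tool call to move; the robot and the scene stay as the last step left them, time stands still between calls to the robot, and variables do not carry over. Pictures are saved under pics/ and viewed, at most 10 in all, crops included, and the job is handed in when it is done.

Besides the shell and the picture viewer there is one more tool, called after "Call:" by a JSON object that holds its "method" and its "body", one argument or row to a line. move_arm: Moves the arm, as the interface text tells. Shift numbers are shares of 0.03 m and turn numbers shares of 0.08 rad, none past 1 either way. Its arguments: {"type":"object","properties":{"rows":{"type":"array"},"force":{"type":"number"}},"required":["rows"]}

```bash
mkdir -p pics; ls; python3 - <<'E'
from workcell import readout, imaging, ctrl
import cv2, numpy as np
s=readout.read_state(); print({k:np.round(v,3).tolist() for k,v in s.items()}); print(ctrl.pinch_z)
for n in ("top","scene"):
    c=imaging.read_camera(n); cv2.imwrite(f"pics/{n}0.png",c["img"][:,:,::-1]); print(n,c["fx"],c["fy"],c["cx"],c["cy"],c["k1"],np.round(c["T"],3).tolist())
E
```

```text
pics
{'clock': 0.0, 'joints': [1.109, 0.399, 0.045, 1.538, -0.019, 1.207, -0.051], 'joint_vel': [0.001, 0.001, 0.001, 0.002, -0.0, -0.002, 0.0], 'joint_torque': [-0.0, -47.513, 1.365, -25.422, 0.012, 0.009, 0.0], 'position': [0.23, -0.607, 0.23], 'tcp_rot': [0.984, 0.18, -0.0, -0.001], 'contact_force': [0.854, -0.791, -0.682], 'wrist_torque': [0.034, -0.003, -0.008], 'grasp_force': 0.0, 'gripper_width': 1.002}
0.0187
top 422.0193548353501 422.0193548353501 311.696945159983 198.28713187204755 0.015654675116684048 [[0.014, 0.986, -0.163, 0.357], [-1.0, 0.015, 0.008, 0.002], [0.01, 0.163, 0.987, 0.839], [0.0, 0.0, 0.0, 1.0]]
scene 446.77101640337054 446.77101640337054 319.8761735601666 189.73589052472877 -0.052485452659597816 [[-0.76, -0.413, 0.502, 0.972], [0.65, -0.47, 0.598, 0.519], [-0.011, 0.78, 0.626, 0.616], [0.0, 0.0, 0.0, 1.0]]
```

View pics/top0.png

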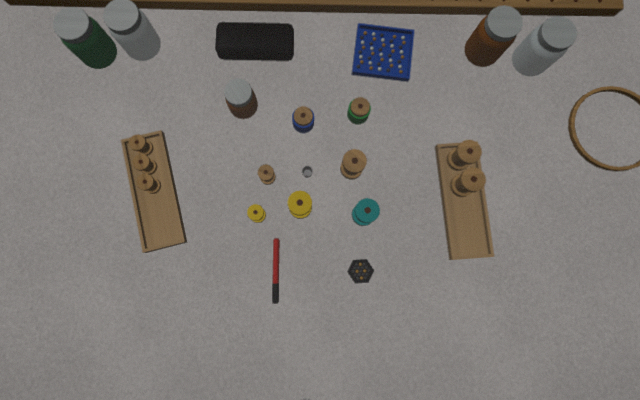

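View pics/scene0.png

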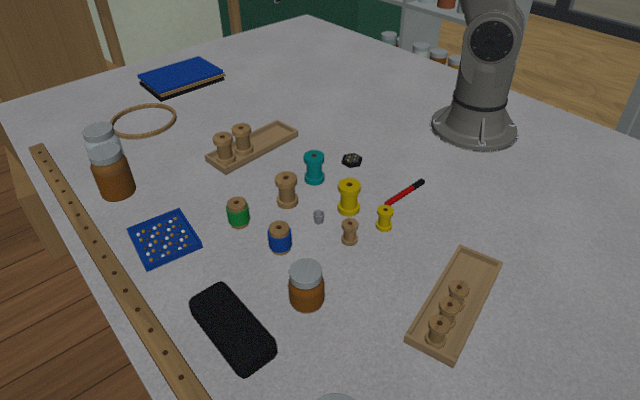

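The top view (up is +x, left is +y) shows the small bare spool at about (266,172) and the large one at about (353,160). The small-spool tray is on the left, with its spools at about (138,143), (143,162) and (148,182). The large-spool tray is on the right, with its spools at about (468,152) and (473,181). Next I'll zoom in for exact pixels.

```bash
python3 - <<'E'
import cv2,numpy as np
a=cv2.imread("pics/top0.png")
def crop(x,y,w,h,s): 
    return cv2.resize(a[y:y+h,x:x+w],None,fx=s,fy=s,interpolation=cv2.INTER_CUBIC)
A=crop(110,120,80,70,5);B=crop(425,130,80,70,5);C=crop(240,145,50,50,5);D=crop(330,140,50,50,5)
out=np.zeros((600,800,3),np.uint8)
out[:350,:400]=A;out[:350,400:]=B;out[350:,:250]=C;out[350:,400:650]=D
out=np.clip(out*1.4,0,255).astype(np.uint8)
cv2.imwrite("pics/z.png",out)
E
```

```text
(no output)
```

View pics/z.png

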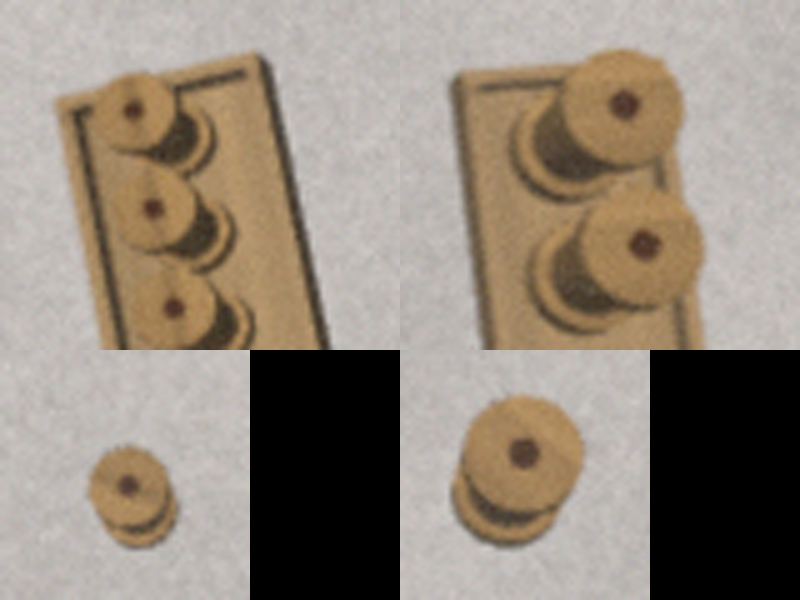

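The zoom shows the hole centres. In full-image pixels the small spool is at (265.4,171.6) and the large at (354.4,160.2). The small row is at (136,141.6), (140.2,161.2) and (144.4,181), and the large row at (469.4,150.4) and (473.6,178.4).

```bash
cat > h.py <<'E'
import numpy as np, cv2, sys
from scipy.spatial.transform import Rotation as R
def ray(c,px,z):
    K=np.array([[c["fx"],0,c["cx"]],[0,c["fy"],c["cy"]],[0,0,1]])
    x,y=cv2.undistortPoints(np.array([[px]],float),K,np.array([c["k1"],0,0,0]))[0,0]
    T=np.array(c["T"]); d=T[:3,:3]@[x,-y,-1]; return T[:3,3]+d*(z-T[2,3])/d[2]
def plan(target,yaw=None):
    """rows from the present pose to TCP target, tool down, tool y along world yaw (mod pi)"""
    from workcell import readout
    s=readout.read_state(); p=np.array(s["position"]); q=R.from_quat(s["tcp_rot"])
    if yaw is None: g=q
    else:
        gs=[R.from_matrix(np.array([[np.sin(a),np.cos(a),0],[-np.cos(a),np.sin(a),0],[0,0,-1]])) for a in (yaw,yaw+np.pi)]
        g=min(gs,key=lambda g:(q.inv()*g).magnitude())
    rv=(q.inv()*g).as_rotvec(); d=np.array(target)-p
    n=int(max(1,np.ceil(np.abs(rv).max()/.08),np.ceil(np.linalg.norm(d)/.03)))
    print("at",p.round(4),"joints",np.round(s["joints"],2),"n",n,"turn/row",(rv/n/.08).round(3))
    for i in range(n):
        t=(q*R.from_rotvec(rv*i/n)).inv().apply(d/n)/.03; print(i+1,t.round(2).tolist())
E
python3 - <<'E'
from workcell import imaging
from h import *
c=imaging.read_camera("top")
f=lambda u,v,z: ray(c,(u,v),z)
s=f(265.4,171.6,.045);l=f(354.4,160.2,.066)
S=np.array([f(136,141.6,.051),f(140.2,161.2,.051),f(144.4,181,.051)]);L=np.array([f(469.4,150.4,.072),f(473.6,178.4,.072)])
print("small",s,"large",l); print(S,L)
u=(S[0]-S[2]);print("pitch",np.linalg.norm(u)/2);u/=np.linalg.norm(u);o=S.mean(0)-.05*u
print("row_small",o,"yaw",np.arctan2(u[1],u[0]),"slot",o-.055*u)
u=(L[0]-L[1]);print("pitch",np.linalg.norm(u));u/=np.linalg.norm(u);o=L.mean(0)-.056*u
print("row_large",o,"yaw",np.arctan2(u[1],u[0]),"slot",o-.052*u)
plan([s[0],s[1],.16],.2)
E
```

```text
small [0.53885475 0.08570735 0.045     ] large [ 0.55878956 -0.08346263  0.066     ]
[[0.59229911 0.33499494 0.051     ]
 [0.55377079 0.32396814 0.051     ]
 [0.51541642 0.31305004 0.051     ]] [[ 0.57962468 -0.29913131  0.072     ]
 [ 0.5259233  -0.30445225  0.072     ]]
pitch 0.03997663716153572
row_small [0.50574901 0.3102808  0.051     ] yaw 0.2780401469525025 slot [0.45286128 0.29518486 0.051     ]
pitch 0.0539643364689915
row_large [ 0.49704688 -0.30731344  0.072     ] yaw 0.0987615003468622 slot [ 0.44530027 -0.31244069  0.072     ]Traceback (most recent call last):
  File "<stdin>", line 12, in <module>
  File "h.py", line 13, in plan
    gs=[R.from_matrix(np.array([[np.sin(a),np.cos(a),0],[-np.cos(a),np.sin(a),0],[0,0,-1]])) for a in (yaw,yaw+np.pi)]
        ~~~~~~~~~~~~~^^^^^^^^^^^^^^^^^^^^^^^^^^^^^^^^^^^^^^^^^^^^^^^^^^^^^^^^^^^^^^^^^^^^^^^
  File "scipy/spatial/transform/_rotation.pyx", line 1143, in scipy.spatial.transform._rotation.Rotation.from_matrix
ValueError: Non-positive determinant (left-handed or null coordinate frame) in rotation matrix 0: [[ 0.19866933  0.98006658  0.        ]
 [-0.98006658  0.19866933  0.        ]
 [ 0.          0.         -1.        ]].
```

```bash
sed -i 's/\[\[np.sin(a),np.cos(a),0\],\[-np.cos(a),np.sin(a),0\]/[[-np.sin(a),np.cos(a),0],[np.cos(a),np.sin(a),0]/' h.py
python3 -c "
from h import *
plan([.559,-.083,.15],.099)"
```

```text
at [ 0.2305 -0.6072  0.2305] joints [ 1.11  0.4   0.05  1.54 -0.02  1.21 -0.05] n 21 turn/row [-0.001 -0.001 -0.778]
1 [0.78, -0.59, 0.13]
2 [0.82, -0.54, 0.13]
3 [0.85, -0.49, 0.13]
4 [0.88, -0.44, 0.13]
5 [0.9, -0.38, 0.13]
6 [0.93, -0.32, 0.13]
7 [0.95, -0.27, 0.13]
8 [0.96, -0.21, 0.13]
9 [0.97, -0.15, 0.13]
10 [0.98, -0.09, 0.13]
11 [0.98, -0.03, 0.13]
12 [0.98, 0.04, 0.13]
13 [0.98, 0.1, 0.13]
14 [0.97, 0.16, 0.13]
15 [0.96, 0.22, 0.13]
16 [0.94, 0.28, 0.13]
17 [0.92, 0.33, 0.13]
18 [0.9, 0.39, 0.13]
19 [0.87, 0.45, 0.13]
20 [0.85, 0.5, 0.13]
21 [0.81, 0.55, 0.13]
```

Call:
{"method": "move_arm", "body": {
  "rows": [
    [[0.78, -0.59, 0.1], [0, 0, -0.78], 0.8],
    [[0.82, -0.54, 0.1], [0, 0, -0.78], 0.8],
    [[0.85, -0.49, 0.1], [0, 0, -0.78], 0.8],
    [[0.88, -0.44, 0.1], [0, 0, -0.78], 0.8],
    [[0.9, -0.38, 0.1], [0, 0, -0.78], 0.8]
  ],
  "force": 30
}}

```text
clock: 0.78
position: [0.3093, -0.482, 0.216]
tcp_rot: [0.943, 0.332, -0.0, -0.0]
contact_force: [0.1, -0.6, 0.1]
gripper_width: 0.804
grasp_force: 0.0
```

Call:
{"method": "move_arm", "body": {
  "rows": [
    [[0.93, -0.32, 0.1], [0, 0, -0.78], 0.8],
    [[0.95, -0.27, 0.1], [0, 0, -0.78], 0.8],
    [[0.96, -0.21, 0.1], [0, 0, -0.78], 0.8],
    [[0.97, -0.15, 0.1], [0, 0, -0.78], 0.8],
    [[0.98, -0.09, 0.1], [0, 0, -0.78], 0.8]
  ]
}}

```text
clock: 1.4
position: [0.388, -0.3562, 0.2012]
tcp_rot: [0.88, 0.475, 0.0, 0.0]
contact_force: [0.4, 0.5, -0.1]
gripper_width: 0.803
grasp_force: 0.0
```

Call:
{"method": "move_arm", "body": {
  "rows": [
    [[0.98, -0.03, 0.1], [0, 0, -0.78], 0.8],
    [[0.98, 0.04, 0.1], [0, 0, -0.78], 0.8],
    [[0.98, 0.1, 0.1], [0, 0, -0.78], 0.8],
    [[0.97, 0.16, 0.1], [0, 0, -0.78], 0.8],
    [[0.96, 0.22, 0.1], [0, 0, -0.78], 0.8]
  ]
}}

```text
clock: 2.02
position: [0.4662, -0.2313, 0.1861]
tcp_rot: [0.795, 0.606, 0.0, 0.0]
contact_force: [0.1, -0.2, -0.0]
gripper_width: 0.8
grasp_force: 0.0
```

Call:
{"method": "move_arm", "body": {
  "rows": [
    [[0.94, 0.28, 0.1], [0, 0, -0.78], 0.8],
    [[0.92, 0.33, 0.1], [0, 0, -0.78], 0.8],
    [[0.9, 0.39, 0.1], [0, 0, -0.78], 0.8],
    [[0.87, 0.45, 0.1], [0, 0, -0.78], 0.8],
    [[0.85, 0.5, 0.1], [0, 0, -0.78], 0.8]
  ]
}}

```text
clock: 2.65
position: [0.544, -0.1064, 0.1711]
tcp_rot: [0.691, 0.723, 0.0, 0.0]
contact_force: [-1.0, -0.1, -0.1]
gripper_width: 0.8
grasp_force: 0.0
```

Call:
{"method": "move_arm", "body": {
  "rows": [
    [[0.81, 0.55, 0.1], [0, 0, -0.78], 0.8],
    [[0, 0, 0], [0, 0, 0], 0.8]
  ]
}}

```text
clock: 2.9
position: [0.5599, -0.0792, 0.1681]
tcp_rot: [0.668, 0.745, 0.001, -0.0]
contact_force: [-0.4, -0.2, -0.4]
gripper_width: 0.804
grasp_force: 0.0
```

```bash
python3 -c "
from h import *
plan([.559,-.083,.018],.099)
from workcell import imaging
c=imaging.read_camera('wrist'); cv2.imwrite('pics/w1.png',c['img'][:,:,::-1])
T=np.array(c['T']);K=np.array([[c['fx'],0,c['cx']],[0,c['fy'],c['cy']],[0,0,1]])
for z in (.066,):
  q=T[:3,:3].T@(np.array([.559,-.083,z])-T[:3,3]); x=np.array([q[0],-q[1]])/-q[2]; x*=1+c['k1']*(x@x); print(x*c['fx']+[c['cx'],c['cy']])
"
```

```text
at [ 0.5599 -0.0792  0.1681] joints [ 0.45  0.33 -0.47  1.8   0.17  1.04  0.02] n 6 turn/row [ 0.001 -0.004  0.021]
1 [-0.02, -0.01, 0.83]
2 [-0.02, -0.01, 0.83]
3 [-0.02, -0.01, 0.83]
4 [-0.02, -0.01, 0.83]
5 [-0.02, -0.01, 0.83]
6 [-0.02, -0.01, 0.83]
[320.95051272 204.62798877]
```

View pics/w1.png

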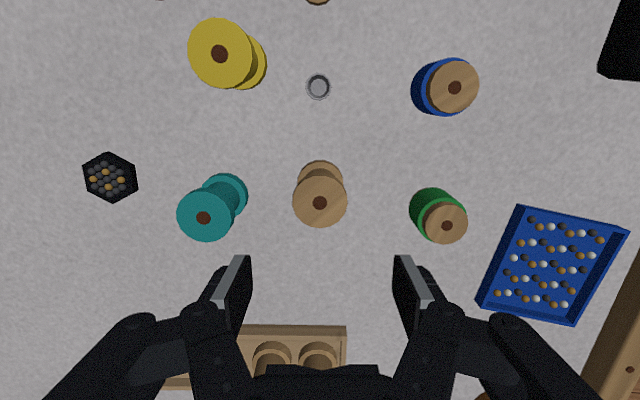

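The wrist view has the large spool's hole at (319.5,203), and I predicted (321,205). The position is confirmed and the fingers clear the neighbouring reels, so I'll descend and grip.

Call:
{"method": "move_arm", "body": {
  "rows": [
    [[-0.03, -0.01, 0.83], [0, 0, 0], 0.8],
    [[-0.03, -0.01, 0.83], [0, 0, 0], 0.8],
    [[-0.03, -0.01, 0.83], [0, 0, 0], 0.8],
    [[-0.03, -0.01, 0.83], [0, 0, 0], 0.8],
    [[0, 0, 0.83], [0, 0, 0], 0.8]
  ]
}}

```text
clock: 3.58
position: [0.5574, -0.0884, 0.043]
tcp_rot: [0.671, 0.742, -0.001, 0.0]
contact_force: [0.2, 0.4, 0.3]
gripper_width: 0.798
grasp_force: 0.0
```

Call:
{"method": "move_arm", "body": {
  "rows": [
    [[0, 0, 0.83], [0, 0, 0], 0.8],
    [[0, 0, 0], [0, 0, 0], 0.8],
    [[0, 0, 0], [0, 0, 0], 0],
    [[0, 0, 0], [0, 0, 0], 0],
    [[0, 0, 0], [0, 0, 0], 0]
  ]
}}

```text
clock: 4.2
position: [0.5586, -0.0872, 0.0202]
tcp_rot: [0.67, 0.742, 0.0, 0.001]
contact_force: [-0.1, -0.9, 3.1]
gripper_width: 0.521
grasp_force: 30.5
```

Call:
{"method": "move_arm", "body": {
  "rows": [
    [[0, 0, 0], [0, 0, 0], 0],
    [[0, 0, 0], [0, 0, 0], 0],
    [[0, 0, -0.3], [0, 0, 0], 0],
    [[0, 0, -0.8], [0, 0, 0], 0],
    [[0, 0, -0.8], [0, 0, 0], 0]
  ]
}}

```text
clock: 4.82
position: [0.557, -0.0865, 0.0764]
tcp_rot: [0.67, 0.742, -0.0, -0.001]
contact_force: [0.8, -0.4, -1.1]
gripper_width: 0.523
grasp_force: 30.8
```

Call:
{"method": "move_arm", "body": {
  "rows": [
    [[0, 0, -0.9], [0, 0, 0], 0],
    [[0, 0, -0.9], [0, 0, 0], 0],
    [[0, 0, 0], [0, 0, 0], 0]
  ]
}}

```text
clock: 5.2
position: [0.5591, -0.0867, 0.1321]
tcp_rot: [0.67, 0.742, 0.001, 0.002]
contact_force: [0.2, -0.1, -1.3]
gripper_width: 0.529
grasp_force: 30.8
```

```bash
python3 -c "
from h import *
plan([.4455,-.3155,.13],.099)
from workcell import imaging
c=imaging.read_camera('scene'); cv2.imwrite('pics/s1.png',cv2.resize(c['img'][60:260,200:420,::-1],None,fx=2.5,fy=2.5))
"
```

```text
at [ 0.5591 -0.0867  0.1321] joints [ 0.45  0.37 -0.46  1.84  0.2   0.97  0.01] n 9 turn/row [0.006 0.002 0.005]
1 [-0.8, -0.51, 0.01]
2 [-0.8, -0.51, 0.01]
3 [-0.8, -0.5, 0.01]
4 [-0.8, -0.5, 0.01]
5 [-0.8, -0.5, 0.01]
6 [-0.8, -0.5, 0.01]
7 [-0.8, -0.5, 0.01]
8 [-0.8, -0.5, 0.01]
9 [-0.8, -0.5, 0.01]
```

View pics/s1.png

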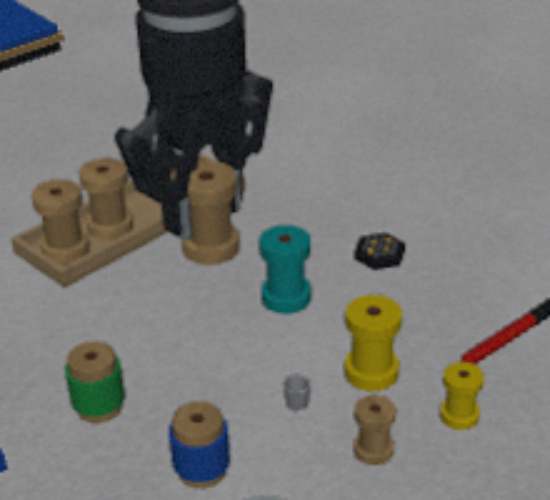

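The crop shows the large spool held upright at (210,215), clear of the table. I'll carry it to the large tray.

Call:
{"method": "move_arm", "body": {
  "rows": [
    [[-0.8, -0.5, 0], [0, 0, 0], 0],
    [[-0.8, -0.5, 0], [0, 0, 0], 0],
    [[-0.8, -0.5, 0], [0, 0, 0], 0],
    [[-0.8, -0.5, 0], [0, 0, 0], 0],
    [[-0.8, -0.5, 0], [0, 0, 0], 0]
  ]
}}

```text
clock: 5.88
position: [0.4936, -0.2142, 0.1283]
tcp_rot: [0.67, 0.742, -0.0, -0.001]
contact_force: [0.3, -0.9, 0.2]
gripper_width: 0.528
grasp_force: 30.8
```

Call:
{"method": "move_arm", "body": {
  "rows": [
    [[-0.8, -0.5, 0], [0, 0, 0], 0],
    [[-0.8, -0.5, 0], [0, 0, 0], 0],
    [[-0.8, -0.5, 0], [0, 0, 0], 0],
    [[-0.8, -0.5, 0], [0, 0, 0], 0],
    [[0, 0, 0], [0, 0, 0], 0]
  ]
}}

```text
clock: 6.5
position: [0.4428, -0.3174, 0.1282]
tcp_rot: [0.672, 0.741, -0.001, -0.001]
contact_force: [-0.5, 0.6, -0.3]
gripper_width: 0.523
grasp_force: 30.8
```

```bash
python3 -c "
from h import *
plan([.4455,-.3155,.027],.099)
from workcell import imaging
c=imaging.read_camera('top'); cv2.imwrite('pics/t2.png',cv2.resize(c['img'][100:300,400:560,::-1],None,fx=3,fy=3))
"
```

```text
at [ 0.4428 -0.3174  0.1282] joints [ 0.84  0.33 -0.36  1.89  0.14  0.94  0.51] n 4 turn/row [-0.01  -0.003 -0.004]
1 [0.01, 0.03, 0.84]
2 [0.01, 0.03, 0.84]
3 [0.01, 0.03, 0.84]
4 [0.01, 0.02, 0.84]
```

View pics/t2.png

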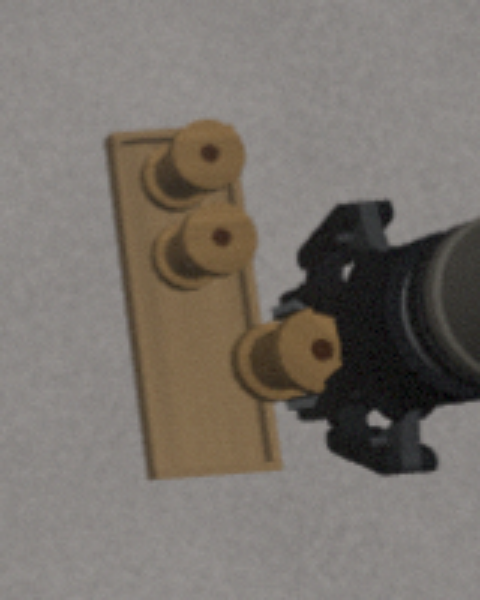

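The held spool's hole is at about (322,349) in the crop, which is (507.0,216.0) in the full image. I'll check the lateral offset with the ray.

```bash
python3 -c "
from h import *
from workcell import imaging
c=imaging.read_camera('top'); print(ray(c,(507,216),.175))"
```

```text
[ 0.4430547  -0.31320912  0.175     ]
```

Call:
{"method": "move_arm", "body": {
  "rows": [
    [[0, 0, 0.8], [0, 0, 0], 0],
    [[0, 0, 0.8], [0, 0, 0], 0],
    [[0, 0, 0], [0, 0, 0], 0]
  ]
}}

```text
clock: 6.98
position: [0.4445, -0.3129, 0.0799]
tcp_rot: [0.669, 0.743, 0.0, -0.003]
contact_force: [0.4, 0.0, -1.6]
gripper_width: 0.523
grasp_force: 30.9
```

Call:
{"method": "move_arm", "body": {
  "rows": [
    [[0, 0, 0.8], [0, 0, 0], 0],
    [[0, 0, 0.8], [0, 0, 0], 0],
    [[0, 0, 0.2], [0, 0, 0], 0],
    [[0, 0, 0.05], [0, 0, 0], 0],
    [[0, 0, 0], [0, 0, 0], 0]
  ]
}}

```text
clock: 7.6
position: [0.4463, -0.3158, 0.0275]
tcp_rot: [0.67, 0.742, 0.0, 0.001]
contact_force: [0.2, 0.2, -1.4]
gripper_width: 0.52
grasp_force: 30.9
```

Call:
{"method": "move_arm", "body": {
  "rows": [
    [[0, 0, 0.05], [0, 0, 0], 0],
    [[0, 0, 0], [0, 0, 0], 0]
  ]
}}

```text
clock: 7.85
position: [0.4464, -0.316, 0.0261]
tcp_rot: [0.67, 0.742, 0.0, 0.001]
contact_force: [0.2, 0.8, 5.3]
gripper_width: 0.523
grasp_force: 30.8
```

Call:
{"method": "move_arm", "body": {
  "rows": [
    [[0, 0, 0], [0, 0, 0], 0.6],
    [[0, 0, 0], [0, 0, 0], 0.75],
    [[0, 0, 0], [0, 0, 0], 0.75],
    [[0, 0, -0.3], [0, 0, 0], 0.75],
    [[0, 0, -0.8], [0, 0, 0], 0.75]
  ]
}}

```text
clock: 8.48
position: [0.4446, -0.3149, 0.0577]
tcp_rot: [0.67, 0.742, -0.0, -0.001]
contact_force: [0.1, -0.8, 0.1]
gripper_width: 0.747
grasp_force: 0.0
```

Call:
{"method": "move_arm", "body": {
  "rows": [
    [[0, 0, -0.9], [0, 0, 0], 0.75],
    [[0, 0, -0.9], [0, 0, 0], 0.75],
    [[0, 0, -0.9], [0, 0, 0], 0.75],
    [[0, 0, -0.9], [0, 0, 0], 0.75],
    [[0, 0, 0], [0, 0, 0], 0.75]
  ]
}}

```text
clock: 9.1
position: [0.447, -0.3164, 0.1686]
tcp_rot: [0.67, 0.742, 0.0, 0.003]
contact_force: [-1.0, -1.0, 0.1]
gripper_width: 0.753
grasp_force: 0.0
```

```bash
python3 -c "
from h import *
plan([.539,.084,.15],.278)
"
```

```text
at [ 0.447  -0.3164  0.1686] joints [ 0.85  0.29 -0.37  1.85  0.12  1.02  0.53] n 14 turn/row [ 0.003  0.004 -0.157]
1 [0.93, 0.32, 0.04]
2 [0.92, 0.33, 0.04]
3 [0.92, 0.34, 0.04]
4 [0.91, 0.35, 0.04]
5 [0.91, 0.36, 0.04]
6 [0.9, 0.37, 0.04]
7 [0.9, 0.38, 0.04]
8 [0.89, 0.4, 0.04]
9 [0.89, 0.41, 0.04]
10 [0.88, 0.42, 0.04]
11 [0.88, 0.43, 0.04]
12 [0.87, 0.44, 0.04]
13 [0.87, 0.45, 0.04]
14 [0.86, 0.46, 0.04]
```

Call:
{"method": "move_arm", "body": {
  "rows": [
    [[0.93, 0.32, 0.04], [0, 0, -0.16], 0.7],
    [[0.92, 0.33, 0.04], [0, 0, -0.16], 0.7],
    [[0.92, 0.34, 0.04], [0, 0, -0.16], 0.7],
    [[0.91, 0.35, 0.04], [0, 0, -0.16], 0.7],
    [[0.91, 0.36, 0.04], [0, 0, -0.16], 0.7]
  ]
}}

```text
clock: 9.72
position: [0.4778, -0.1712, 0.1589]
tcp_rot: [0.646, 0.764, -0.0, -0.001]
contact_force: [-0.6, -0.6, -0.3]
gripper_width: 0.7
grasp_force: 0.0
```

Call:
{"method": "move_arm", "body": {
  "rows": [
    [[0.9, 0.37, 0.04], [0, 0, -0.16], 0.7],
    [[0.9, 0.38, 0.04], [0, 0, -0.16], 0.7],
    [[0.89, 0.4, 0.04], [0, 0, -0.16], 0.7],
    [[0.89, 0.41, 0.04], [0, 0, -0.16], 0.7],
    [[0.88, 0.42, 0.04], [0, 0, -0.16], 0.7]
  ]
}}

```text
clock: 10.35
position: [0.5106, -0.0288, 0.1529]
tcp_rot: [0.621, 0.784, -0.0, -0.001]
contact_force: [0.3, 0.5, -0.2]
gripper_width: 0.696
grasp_force: 0.0
```

Call:
{"method": "move_arm", "body": {
  "rows": [
    [[0.88, 0.43, 0.04], [0, 0, -0.16], 0.7],
    [[0.87, 0.44, 0.04], [0, 0, -0.16], 0.7],
    [[0.87, 0.45, 0.04], [0, 0, -0.16], 0.7],
    [[0.86, 0.46, 0.04], [0, 0, -0.16], 0.7],
    [[0, 0, 0], [0, 0, 0], 0.7]
  ]
}}

```text
clock: 10.98
position: [0.5365, 0.0877, 0.1482]
tcp_rot: [0.599, 0.801, 0.0, -0.001]
contact_force: [-0.6, -0.3, -0.0]
gripper_width: 0.7
grasp_force: 0.0
```

```bash
python3 -c "
from h import *
plan([.539,.085,.06],.278)
from workcell import imaging
c=imaging.read_camera('wrist'); cv2.imwrite('pics/w3.png',c['img'][:,:,::-1])
T=np.array(c['T'])
q=T[:3,:3].T@(np.array([.539,.0857,.045])-T[:3,3]); x=np.array([q[0],-q[1]])/-q[2]; x*=1+c['k1']*(x@x); print(x*c['fx']+[c['cx'],c['cy']])
"
```

```text
at [0.5365 0.0877 0.1482] joints [ 0.26  0.34 -0.61  1.87  0.23  1.   -0.16] n 3 turn/row [-0.004 -0.008  0.035]
1 [-0.04, 0.02, 0.98]
2 [-0.04, 0.02, 0.98]
3 [-0.04, 0.02, 0.98]
[324.855718   203.06210967]
```

View pics/w3.png

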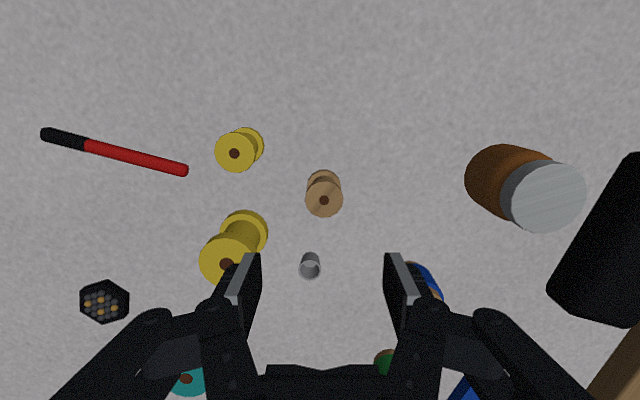

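The wrist view has the small spool's hole at (324,200) against a predicted (325,203), with clear space at both fingers. I'll descend and grip.

Call:
{"method": "move_arm", "body": {
  "rows": [
    [[-0.1, 0.05, 0.93], [0, 0, 0], 0.65],
    [[0, 0, 0.93], [0, 0, 0], 0.65],
    [[0, 0, 0.93], [0, 0, 0], 0.65],
    [[0, 0, 0.93], [0, 0, 0], 0.65],
    [[0, 0, 0.5], [0, 0, 0], 0.65]
  ]
}}

```text
clock: 11.65
position: [0.5381, 0.0803, 0.0207]
tcp_rot: [0.602, 0.799, -0.002, -0.001]
contact_force: [-0.9, -0.2, 1.2]
gripper_width: 0.651
grasp_force: 0.0
```

Call:
{"method": "move_arm", "body": {
  "rows": [
    [[0, 0, 0.43], [0, 0, 0], 0.65],
    [[0, 0, 0], [0, 0, 0], 0.65],
    [[0, 0, 0], [0, 0, 0], 0],
    [[0, 0, 0], [0, 0, 0], 0],
    [[0, 0, 0], [0, 0, 0], 0]
  ]
}}

```text
clock: 12.28
position: [0.5402, 0.0824, 0.0105]
tcp_rot: [0.601, 0.799, 0.001, 0.001]
contact_force: [-0.8, -0.4, 3.4]
gripper_width: 0.363
grasp_force: 29.6
```

Call:
{"method": "move_arm", "body": {
  "rows": [
    [[0, 0, 0], [0, 0, 0], 0],
    [[0, 0, 0], [0, 0, 0], 0],
    [[0, 0, -0.3], [0, 0, 0], 0],
    [[0, 0, -0.8], [0, 0, 0], 0],
    [[0, 0, -0.8], [0, 0, 0], 0]
  ]
}}

```text
clock: 12.9
position: [0.539, 0.0822, 0.0672]
tcp_rot: [0.601, 0.799, -0.0, -0.0]
contact_force: [-0.0, -0.7, 0.8]
gripper_width: 0.356
grasp_force: 29.7
```

Call:
{"method": "move_arm", "body": {
  "rows": [
    [[0, 0, -0.9], [0, 0, 0], 0],
    [[0, 0, -0.9], [0, 0, 0], 0],
    [[0, 0, 0], [0, 0, 0], 0]
  ]
}}

```text
clock: 13.28
position: [0.541, 0.0826, 0.1227]
tcp_rot: [0.601, 0.799, 0.002, 0.002]
contact_force: [-0.1, 0.2, -0.3]
gripper_width: 0.36
grasp_force: 29.7
```

```bash
python3 -c "
from h import *
plan([.453,.295,.119],.278)
from workcell import imaging
c=imaging.read_camera('scene'); cv2.imwrite('pics/s3.png',cv2.resize(c['img'][80:280,180:460,::-1],None,fx=2.5,fy=2.5))
"
```

```text
at [0.541  0.0826 0.1227] joints [ 0.26  0.37 -0.6   1.89  0.26  0.95 -0.18] n 8 turn/row [0.007 0.001 0.006]
1 [0.95, -0.11, 0.01]
2 [0.95, -0.11, 0.01]
3 [0.95, -0.11, 0.01]
4 [0.95, -0.11, 0.01]
5 [0.95, -0.11, 0.01]
6 [0.95, -0.11, 0.01]
7 [0.95, -0.11, 0.02]
8 [0.95, -0.11, 0.02]
```

View pics/s3.png

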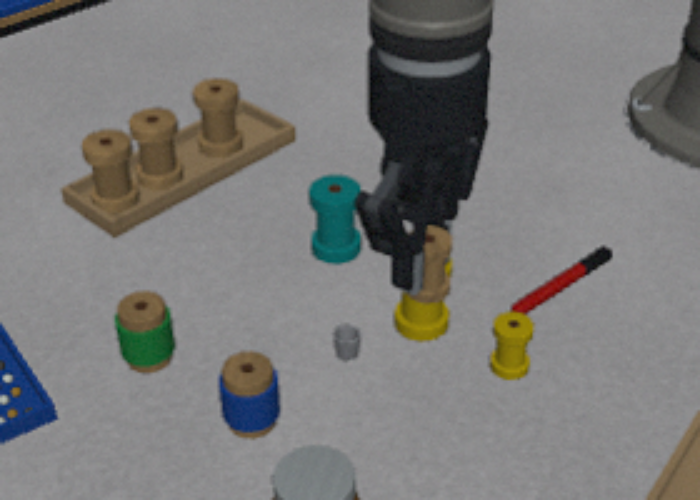

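The crop shows the large spool upright in its tray at (217,115) and the small spool held upright at (432,262). I'll carry the small one to its tray.

Call:
{"method": "move_arm", "body": {
  "rows": [
    [[0.95, -0.11, 0], [0, 0, 0], 0],
    [[0.95, -0.11, 0], [0, 0, 0], 0],
    [[0.95, -0.11, 0], [0, 0, 0], 0],
    [[0.95, -0.11, 0], [0, 0, 0], 0],
    [[0.95, -0.11, 0], [0, 0, 0], 0]
  ]
}}

```text
clock: 13.95
position: [0.4825, 0.2147, 0.1191]
tcp_rot: [0.601, 0.799, -0.001, -0.001]
contact_force: [-0.5, -0.3, -0.3]
gripper_width: 0.36
grasp_force: 29.7
```

Call:
{"method": "move_arm", "body": {
  "rows": [
    [[0.95, -0.11, 0], [0, 0, 0], 0],
    [[0.95, -0.11, 0], [0, 0, 0], 0],
    [[0.85, -0.11, 0], [0, 0, 0], 0],
    [[0, 0, 0], [0, 0, 0], 0],
    [[0, 0, 0], [0, 0, 0], 0]
  ]
}}

```text
clock: 14.58
position: [0.4515, 0.2895, 0.1195]
tcp_rot: [0.601, 0.799, -0.001, 0.0]
contact_force: [0.1, 0.4, -0.4]
gripper_width: 0.359
grasp_force: 29.7
```

```bash
python3 -c "
from h import *
plan([.453,.292,.05],.278)
from workcell import imaging
c=imaging.read_camera('top'); cv2.imwrite('pics/t4.png',cv2.resize(c['img'][110:270,50:210,::-1],None,fx=3.5,fy=3.5))
T=np.array(c['T'])
q=T[:3,:3].T@(np.array([.453,.295,.156])-T[:3,3]); x=np.array([q[0],-q[1]])/-q[2]; x*=1+c['k1']*(x@x); print((x*c['fx']+[c['cx'],c['cy']]-[50,110])*3.5)
"
```

```text
at [0.4515 0.2895 0.1195] joints [-0.1   0.38 -0.68  1.91  0.29  0.95 -0.63] n 3 turn/row [-0.008  0.006  0.012]
1 [0.02, 0.03, 0.77]
2 [0.02, 0.02, 0.77]
3 [0.02, 0.02, 0.77]
[272.61814592 334.87563896]
```

View pics/t4.png

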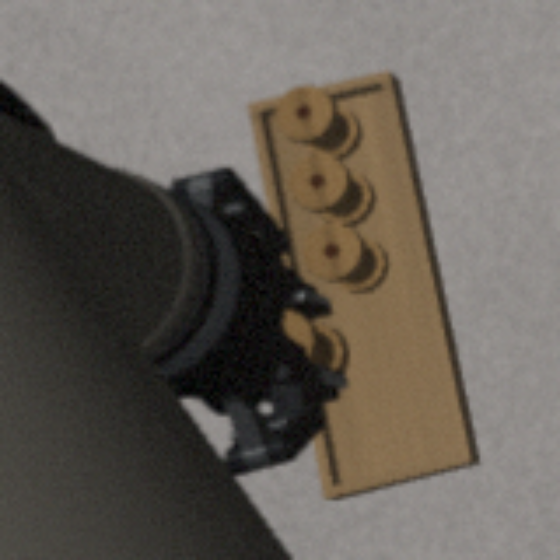

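The spool hangs above the middle of the free floor. Its lower flange is at (328,345) in the crop, clear of the wall and the fixed spools. I'll lower it.

Call:
{"method": "move_arm", "body": {
  "rows": [
    [[0.06, 0.06, 0.8], [0, 0, 0], 0],
    [[0, 0, 0.8], [0, 0, 0], 0],
    [[0, 0, 0.8], [0, 0, 0], 0],
    [[0, 0, 0.8], [0, 0, 0], 0],
    [[0, 0, 0.2], [0, 0, 0], 0]
  ]
}}

```text
clock: 15.25
position: [0.4524, 0.291, 0.0169]
tcp_rot: [0.602, 0.799, -0.002, -0.0]
contact_force: [0.0, -0.1, 0.2]
gripper_width: 0.356
grasp_force: 29.7
```

Call:
{"method": "move_arm", "body": {
  "rows": [
    [[0, 0, 0.05], [0, 0, 0], 0],
    [[0, 0, 0.02], [0, 0, 0], 0],
    [[0, 0, 0], [0, 0, 0], 0]
  ]
}}

```text
clock: 15.62
position: [0.4533, 0.2935, 0.0172]
tcp_rot: [0.601, 0.799, 0.001, 0.0]
contact_force: [0.2, -0.7, -0.9]
gripper_width: 0.362
grasp_force: 29.8
```

Call:
{"method": "move_arm", "body": {
  "rows": [
    [[0, 0, 0.04], [0, 0, 0], 0],
    [[0, 0, 0], [0, 0, 0], 0]
  ]
}}

```text
clock: 15.88
position: [0.4533, 0.2937, 0.0165]
tcp_rot: [0.601, 0.799, 0.001, 0.001]
contact_force: [-1.4, -0.5, 6.1]
gripper_width: 0.361
grasp_force: 30.1
```

Contact at 6 N, so I'll release and back off.

Call:
{"method": "move_arm", "body": {
  "rows": [
    [[0, 0, 0], [0, 0, 0], 0.45],
    [[0, 0, 0], [0, 0, 0], 0.58],
    [[0, 0, 0], [0, 0, 0], 0.58],
    [[0, 0, -0.3], [0, 0, 0], 0.58],
    [[0, 0, -0.8], [0, 0, 0], 0.58]
  ]
}}

```text
clock: 16.5
position: [0.452, 0.2927, 0.0481]
tcp_rot: [0.601, 0.799, -0.001, -0.0]
contact_force: [0.4, 0.4, -0.3]
gripper_width: 0.577
grasp_force: 0.0
```

Call:
{"method": "move_arm", "body": {
  "rows": [
    [[0, 0, -0.9], [0, 0, 0], 0.58],
    [[0, 0, -0.9], [0, 0, 0], 0.58],
    [[0, 0, -0.9], [0, 0, 0], 0.58],
    [[0, 0, -0.9], [0, 0, 0], 0.58],
    [[0, 0, 0], [0, 0, 0], 0.58]
  ]
}}

```text
clock: 17.12
position: [0.4541, 0.2945, 0.1587]
tcp_rot: [0.601, 0.799, 0.002, 0.001]
contact_force: [0.9, 0.2, -0.5]
gripper_width: 0.586
grasp_force: 0.0
```

```bash
python3 -c "
from h import *
from workcell import imaging
c=imaging.read_camera('scene'); cv2.imwrite('pics/s5.png',c['img'][:,:,::-1])
"
```

```text
(no output)
```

View pics/s5.png

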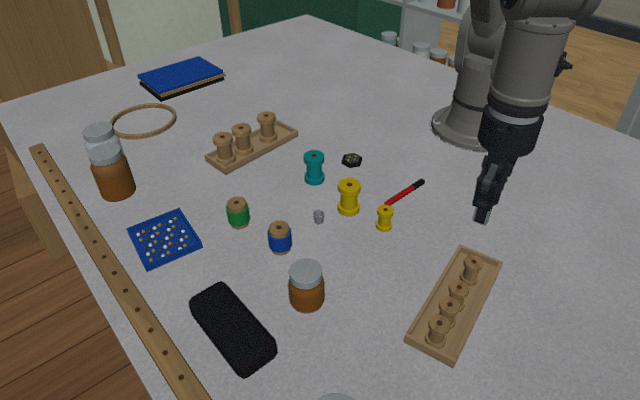

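Both spools stand upright in their trays, the large at (267,127) and the small at (471,268). The gripper is clear and empty.

```bash
python3 -c "
from workcell import ctrl
print(ctrl.finish_job())"
```

```text
the job is handed in; nothing more can be done
None
```

I stood the small and large spools upright in the free part of their matching trays, let go with the gripper clear, and handed the job in at about 17 s of the 64 s limit; the hand-in returned no verdict.

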